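# Open a stud canister and set it on the sloping stand

## Robot

A 7-joint arm with a two-finger parallel gripper is mounted at the origin on the work surface. World frame = base frame: x ahead of the robot, y to its left, z up, the work surface at z = 0. Lengths are in m, angles in rad, forces in N, time in s.
With the tool pointing down it reaches from about 0.4 to 0.85 m from the base axis. Payload 4.5 kg.
Tool frame: the origin (TCP) lies at the very end of the fingers, on their centre line; the grasp point (between the pads) lies 19 mm behind it; z points along the fingers, y is the line along which they close (so a half turn about z gives the same grasp; the last joint's range is limited). The gripper opens to 88 mm and grips with 3 to 60 N. Pads are 18 mm wide; open, the fingers measure 123 mm over their backs; the gripper's body (75 mm by 187 mm) begins 45 mm behind the grasp point.
Start: joints at [-1.281, 0.689, -0.195, 1.565, 0.157, 0.902, -0.215], TCP at [0.158, 0.605, 0.239] pointing down, gripper open.
Joint ranges: [-3.01, 3.01], [-0.46, 2.08], [-1.47, 1.51], [0.13, 2.56], [-1, 4.14], [0.04, 2.09], [-2.66, 2.66]. Speed limits (rad/s): [2.57, 2.57, 3.14, 3.14, 3.14, 3.14, 3.14].

## Interface

Orientations are given as a unit quaternion [x, y, z, w].
In Python, from plant import r gives the robot as it stands. The module is installed in compiled form; this text tells all that it offers.
- The arm moves only by the tool step_arm, never from a script. Its argument "increments" is a list of rows, each a list of 2 entries, a list of its own where there are three numbers: the shift along the world's x, y, z in cm, then the turn, a rotation vector about the world's x, y, z in degrees. A call has exactly 10 rows; each row shifts and turns the commanded pose from where the row before left it; what a row does not reach is not made up. A row lasts 1/10 s, in which the tool goes at most 50 mm and 8.59 degrees, less where a joint would pass 70% of its speed; a pose out of reach is approached as far as the arm can. A call is refused whole if a number of a shift passes 5 or a number of a turn 8.59, either way. A call with a gripper value outside its range is refused whole. "fingers" is the opening, from 0 (shut) to 1 (fully open), set as the call begins (left out, the last holds). The fingers move at their own pace and stop on an object; "grip_force" is the grip in N (left out, the last holds). Time passes only in rows, so rows that do not move let the fingers close, or fill a call up. It gives the time, the measured TCP pose, the force, the opening and the grip force at its end, in the units of the state.
- r.get_state(): the state, without advancing time (a new reading comes with each control period).
- r.snapshot(name): name is "side" or "top"; returns (picture, depth): 400x640x3 uint8, red, green, blue; 400x640 float32, m along the optical axis (not along the pixel's ray), 0 where there is no reading.
- r.calibration(name): a dict with "fov_y" (degrees; the focal length in pixels is half the picture's height over the tangent of half this angle, whatever the lens; pixels are square), "cx", "cy" (the principal point, pixels), "R" (3x3) and "t" (3): a world point X has camera coordinates R X + t. Camera axes: x right, y down, z forward; pixel columns grow to the right and rows downward; lengths in m; the calibration is good to about 2 mm. A picture is of the moment at which its call begins. calibration takes no time and is no camera call.
- r.finish_job(): hands the job in; it is judged then, once.
The state is a dict: "clock": time; "q": joint angles; "qd": joint speeds; "joint_torque": joint torques, N m; "tool_pos": TCP position; "eef_rot": TCP orientation; "contact_force": force on the tool from outside, world axes, zero at the start; "moment": the same for the moment, N m; "opening": opening from 0.0 (shut) to 1.0 (fully open); "finger_force": force on a finger pad.
Only numpy, scipy, OpenCV 4.12 (cv2) and the standard library are available. Lean on these libraries where they do the work, as an engineer would, in place of code of your own. Each camera call takes 0.05 s, during which the arm holds its last target. There are 200 camera calls.

## Task

Get the red canister of brass studs ready for work: first lift its loose lid off and lay the lid, knob up, wholly on the cork pad. Then stand the open canister flat on the sloping plate of the stand, centred from side to side and against the green lip at its low edge, without dropping it or spilling a stud. Leave the blue canister, the dye bottle and the yellow knife where they are.

Things in the scene. Friction and masses are not known exactly. Their poses are not given: they have to be found in the camera images.
- tin: Red open-topped round canister, outside diameter 62, height 60, wall 3, floor 4 thick, about 150 g; starts upright on the bench, closed by the loose lid. Stiff: may be gripped across its outside. Origin: centre of its underside; z up along its axis. Sizes in mm.
- lid: Black round lid, loose on the red canister (no thread), about 50 g. Disc of diameter 68, 5 thick; under it a plug of diameter 50, 4 deep, in the canister's mouth with 3 play all round; on top, central, an upright steel knob of diameter 18, 24 high. Origin: centre of the plug's underside (56 above the canister's origin while on it); z up its axis; disc top at z = 9, knob top at 33. Sizes in mm.
- stud0: Brass stud, a disc of diameter 20, 5 thick, about 12 g, loose inside the red canister; origin: centre of its underside. Sizes in mm.
- stud1: Brass stud like stud0, loose inside the red canister.
- stud2: Brass stud like stud0, loose inside the red canister.
- pad: Square cork pad 130 x 130, 5 thick, fixed on the bench; origin: centre of its underside, x and y along its edges. Sizes in mm.
- stand: Fixed stand: dark steel foot 110 x 90 and post with a light wooden plate 80 wide, 86 long, 8 thick, tilted 20 degrees, its middle 85 above the bench; a straight green lip 10 high, 6 thick runs along the whole low edge, other edges open. Origin: centre of the foot's underside. The plate rises along +x, so the lip is on the -x side, roughly facing the robot; y runs across the plate. Sizes in mm.
- rest (a point): Point on the top face of the stand's plate, where the centre of the canister's underside belongs when the canister touches the lip: midway across the plate, 31 uphill of the lip's inner face. Its x axis points uphill along the plate, y across it, z square out of the plate (tilted 20 degrees from vertical). Sizes in mm.
- blue_tin: Bystander: blue canister of the same size with a blue lid and steel knob (full height 89), to be left alone; origin: centre of its underside. Sizes in mm.
- dye: Bystander: amber dye bottle, diameter 50, height 120, standing; origin: centre of its underside. Sizes in mm.
- knife: Bystander: yellow utility knife, about 155 long, 24 wide, 18 high, lying flat; origin: below the middle of it; x along its length. Sizes in mm.
Mind the look-alikes: they are no part of the job. There is more than one size of the tin; the one meant has the size given above. Of the things that look like the pad, the smaller one is meant.

How it is judged:
On the way, in this order (a step that is already met when the one before it is completed fails the run):
1. the lid is off and lies released, knob up, wholly on the cork pad (x of lid in the frame of pad between -0.032 and 0.032 m and y of lid in the frame of pad between -0.032 and 0.032 m and z of lid in the frame of pad between 0.002 and 0.01 m and angle between lid's own z axis and vertical below 0.15 rad and contact force between the fingers and lid below 0.1 N and linear speed of lid below 0.03 m/s), for 0.2 s.
2. the open canister stands released, flat on the sloping plate, centred and against the lip (x of tin in the frame of rest between -0.005 and 0.007 m and y of tin in the frame of rest between -0.014 and 0.014 m and z of tin in the frame of rest between -0.004 and 0.004 m and angle between the z axis of tin and the z axis of rest, either way round below 0.08 rad and contact force between the fingers and tin below 0.1 N and linear speed of tin below 0.03 m/s), for 0.2 s.
At the end, for the whole second after the job is handed in: Lid knob up on the cork pad, centre within 32 mm of the pad's along both edges. Red canister flat on the sloping plate (4 mm, 0.08 rad), within 14 mm of its middle across, at most 7 mm off the lip, three studs inside. Both released and at rest (all of step 1 and all of step 2 and distance between each of stud0, stud1, stud2 and tin below 0.06 m); the robot touches nothing.
It fails at once if a stud spilled out of the canister (distance between any of stud0, stud1, stud2 and tin above 0.075 m).
It fails at once if the canister dropped (moving at over 0.5 m/s while not held) (contact force between the fingers and tin below 0.1 N and linear speed of tin above 0.5 m/s).
It fails at once if a bystander moved by over 30 mm or knocked over (distance of any of blue_tin, dye, knife from where it was at the start of the episode above 0.03 m or angle between any of blue_tin, dye, knife's own z axis and vertical above 0.5 rad).
It also fails if it takes over 48 s, if anything falls off the work surface, if the arm or the gripper's body presses on something with over 40 N, if the wrist force passes 120 N, or if a joint passes its speed limit or range.

## Working session

There is one attempt and no reset: what is moved stays moved. The work goes in short steps, Python scripts to look and compute and a tool call to move; the robot and the scene stay as the last step left them, time stands still between calls to the robot, and variables do not carry over. Pictures are saved under pics/ and viewed, at most 10 in all, crops included, and the job is handed in when it is done.

Besides the shell and the picture viewer there is one more tool, called after "Call:" by a JSON object that holds its "op" and its "data", one argument or row to a line. step_arm: Moves the arm, as the interface text tells. Its arguments: {"type":"object","properties":{"increments":{"type":"array","items":{"type":"array"}},"fingers":{"type":"number"},"grip_force":{"type":"number"}},"required":["increments"]}

```bash
mkdir -p pics
cat > h.py <<'E'
import numpy as np,cv2
from plant import r
def snap(n,f):
    p,d=r.snapshot(n); cv2.imwrite(f'pics/{f}.png',p[:,:,::-1]); np.save(f'{f}.npy',d); return p,d
def world(n,d,pts):
    c=r.calibration(n);f=200/np.tan(np.radians(c['fov_y'])/2);R=np.array(c['R']);t=np.array(c['t'])
    pts=np.atleast_2d(pts); z=np.array([d[int(v),int(u)] for u,v in pts])
    X=np.c_[(pts[:,0]-c['cx'])/f*z,(pts[:,1]-c['cy'])/f*z,z]
    return (X-t)@R
E
python3 - <<'E'
from h import *
for n in('top','side'): snap(n,n+'0'); print(r.calibration(n))
print(r.get_state())
E
```

```text
{'fov_y': 44.33616519953844, 'cx': 316.4730074828519, 'cy': 205.37081138739777, 'R': array([[-0.02647375, -0.99948051,  0.01838064],
       [-0.99271475,  0.0241236 , -0.1180486 ],
       [ 0.11754387, -0.02137192, -0.99283769]]), 't': array([-0.07578771,  0.56103623,  1.2525033 ])}
{'fov_y': 53.58434551412582, 'cx': 323.0853252315467, 'cy': 183.64434445197412, 'R': array([[-0.99445831, -0.10303851, -0.02087441],
       [-0.04696203,  0.61302123, -0.78866947],
       [ 0.09405978, -0.7833186 , -0.61446296]]), 't': array([0.53200034, 0.12750642, 0.88537811])}
{'clock': 0.1, 'q': array([-1.28117792,  0.68988088, -0.19454019,  1.56621262,  0.15730764,
        0.90250888, -0.21510488]), 'qd': array([-0.00045797, -0.00189022,  0.00040206, -0.00124089,  0.00273951,
        0.00026408,  0.00152783]), 'joint_torque': array([-3.13419943e-03, -5.28502500e+01, -1.27139971e+00, -1.53838187e+01,
       -5.25350519e-02,  2.03994918e-03,  4.03961144e-05]), 'tool_pos': array([0.15804115, 0.60411397, 0.23801005]), 'eef_rot': array([ 1.27516864e-01,  9.91836073e-01, -8.07143180e-04, -4.65480872e-05]), 'contact_force': array([ 0.57202236, -0.19768894, -0.61478298]), 'moment': array([-0.03948767, -0.02571043, -0.0103656 ]), 'finger_force': 0.0, 'opening': 1.0024060756713407}
```

View pics/top0.png

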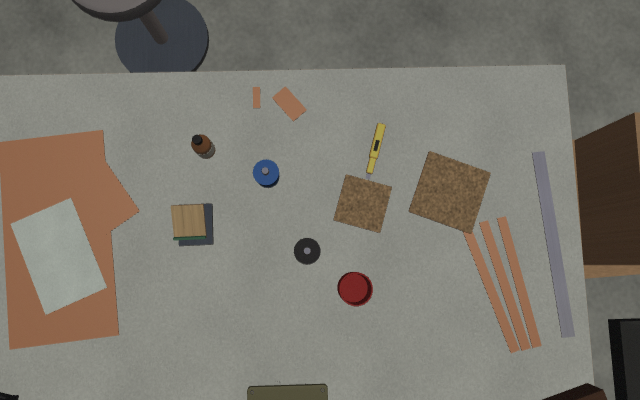

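View pics/side0.png

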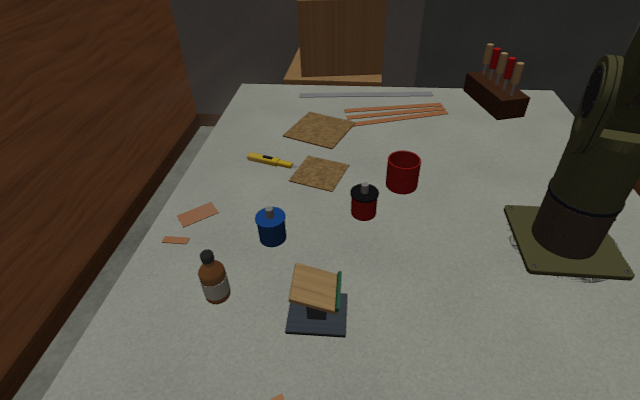

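The top view shows these candidates. There are two red canisters: a lidded one with a black lid at (307,250), and a larger open one at (355,289). There are two cork pads: the smaller at (362,204) and the larger at (450,192). The blue tin is at (266,173), the dye bottle at (201,145), the knife at (376,148) and the stand at (190,222). The lidded red tin and the smaller pad fit the description. I'll measure them and confirm in a crop.

```bash
cat > cloud.py <<'E'
from h import *
def cloud(n,d):
    v,u=np.mgrid[0:400,0:640]; pts=np.c_[u.ravel(),v.ravel()]
    W=world(n,d,pts).reshape(400,640,3); W[d==0]=np.nan; return W
E
python3 - <<'E'
from cloud import *
d=np.load('top0.npy');p=cv2.imread('pics/top0.png');W=cloud('top',d)
def box(u0,u1,v0,v1): return W[v0:v1,u0:u1].reshape(-1,3),p[v0:v1,u0:u1].reshape(-1,3)
def circ(P):
    (c,rad)=cv2.minEnclosingCircle(P[:,:2].astype(np.float32)); return np.round(c,4),round(rad,4),np.round(np.median(P[:,2]),4),len(P)
w,c=box(285,330,228,275)
print('table z',np.nanmedian(W[300:340,200:240,2]))
print('lid',circ(w[(w[:,2]>.055)&(w[:,2]<.075)]),'knob',circ(w[w[:,2]>.08]),w[w[:,2]>.08].mean(0))
w,c=box(330,380,265,312); print('big',circ(w[w[:,2]>.045]),w[:,2].max())
w,c=box(245,288,152,192); print('blue',circ(w[w[:,2]>.055]))
w,c=box(185,218,128,164); print('dye',circ(w[w[:,2]>.03]),w[:,2].max())
for b in((328,397,170,238),(402,497,146,240)):
    w,c=box(*b); h=c.astype(int); m=(h[:,2]-h[:,0]>25)&(w[:,2]<.02)&~((h[:,2]>150)&(h[:,0]<60))
    print('pad',[np.round(x,4) for x in cv2.minAreaRect(w[m][:,:2].astype(np.float32))],np.median(w[m],0))
w,c=box(160,222,195,250)
h=c.astype(int); m=(w[:,2]>.055)&(h[:,2]-h[:,0]>25)
print('plate',cv2.minAreaRect(w[m][:,:2].astype(np.float32)),w[m].mean(0),m.sum())
A=np.c_[w[m][:,:2],np.ones(m.sum())];s=np.linalg.lstsq(A,w[m][:,2],rcond=None)[0]
print(s,np.degrees(np.arctan(np.hypot(*s[:2]))),np.degrees(np.arctan2(s[1],s[0])))
g=(h[:,1]-h[:,2]>15)&(h[:,1]-h[:,0]>5)&(w[:,2]>.04);print('lip',w[g].mean(0),g.sum(),w[g].min(0),w[g].max(0))
f=(w[:,2]<.05)&(h.max(1)<90)&(w[:,2]>.005);print('foot',cv2.minAreaRect(w[f][:,:2].astype(np.float32)),np.median(w[f][:,2]))
q=cv2.imread('pics/side0.png')[90:345,170:460];q=cv2.resize(q,None,fx=2.3,fy=2.3,interpolation=2)
cv2.imwrite('pics/crop.png',q)
ds=np.load('side0.npy');V=cloud('side',ds);k=V[180:198,358:371].reshape(-1,3);print('knob side',k[k[:,2]>.08].mean(0))
E
```

```text
table z -0.000861611202886437
lid (array([ 0.4403, -0.0617]), 0.0338, np.float64(0.0642), 518) knob (array([ 0.4404, -0.0611]), 0.0089, np.float64(0.0875), 39) [ 0.44015266 -0.06189904  0.08759187]
big (array([ 0.3428, -0.1802]), 0.042, np.float64(0.0793), 252) nan
blue (array([0.6454, 0.0398]), 0.0338, np.float64(0.0641), 531)
dye (array([0.7207, 0.2043]), 0.0252, np.float64(0.0806), 389) nan
pad [array([ 0.5786, -0.2187]), array([0.1305, 0.1575]), np.float64(72.9912)] [ 0.56586777 -0.21473582  0.00425545]
pad [array([ 0.5714, -0.4793]), array([0.2458, 0.1951]), np.float64(68.1185)] [ 0.58497912 -0.4556617   0.00616565]
plate ((0.5241794586181641, 0.23252806067466736), (0.0777362734079361, 0.08226802200078964), 1.3609213829040527) [0.52389583 0.23243678 0.08501183] 1030
[ 0.3548506   0.0054025  -0.10214867] 19.53935292640009 0.8722450118001497
lip [0.48004174 0.23107405 0.07867883] 99 [0.47647595 0.19169162 0.07169036] [0.48426149 0.27090584 0.08298102]
foot ((0.5190092921257019, 0.23073267936706543), (0.08783748745918274, 0.10848940908908844), 89.4134750366211) 0.008932577410929024
knob side [ 0.44152485 -0.05602262  0.0872084 ]
```

View pics/crop.png

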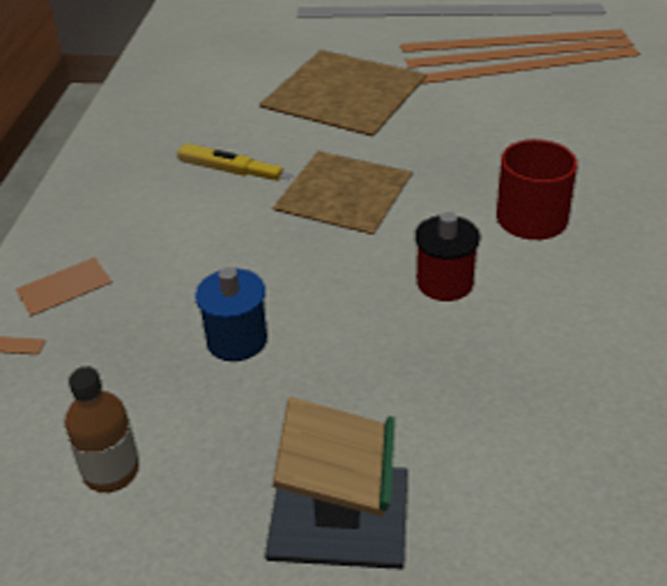

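The crop confirms it. The lidded canister at crop (446,258) matches the blue tin in size (lid radius 34 mm, top at 64 mm), while the open red one is bigger (radius 42 mm, rim at 79 mm) and is a look-alike. The smaller cork pad at crop (345,190) is about 130 mm wide, so it is the one meant. Now I move towards the lid.

Call:
{"op": "step_arm", "data": {
  "increments": [
    [[2.42,-3.04,0.12],[0,0,1.465]],
    [[2.42,-3.04,0.12],[0,0,1.465]],
    [[2.42,-3.04,0.12],[0,0,1.465]],
    [[2.42,-3.04,0.12],[0,0,1.465]],
    [[2.42,-3.04,0.12],[0,0,1.465]],
    [[2.42,-3.04,0.12],[0,0,1.465]],
    [[2.42,-3.04,0.12],[0,0,1.465]],
    [[2.42,-3.04,0.12],[0,0,1.465]],
    [[2.42,-3.04,0.12],[0,0,1.465]],
    [[2.42,-3.04,0.12],[0,0,1.465]]
  ],
  "fingers": 0.5,
  "grip_force": 15
}}

```text
clock: 1.1
tool_pos: [0.4008, 0.2991, 0.2506]
eef_rot: [-0.001, 1.0, -0.0, -0.0]
contact_force: [0.7, 0.2, 0.2]
opening: 0.497
finger_force: 0.0
```

Call:
{"op": "step_arm", "data": {
  "increments": [
    [[0.43,-4.01,-0.5],[0,0,0]],
    [[0.43,-4.01,-0.5],[0,0,0]],
    [[0.43,-4.01,-0.5],[0,0,0]],
    [[0.43,-4.01,-0.5],[0,0,0]],
    [[0.43,-4.01,-0.5],[0,0,0]],
    [[0.43,-4.01,-0.5],[0,0,0]],
    [[0.43,-4.01,-0.5],[0,0,0]],
    [[0.43,-4.01,-0.5],[0,0,0]],
    [[0.43,-4.01,-0.5],[0,0,0]],
    [[0.05,0,-3],[0,0,0]]
  ]
}}

```text
clock: 2.1
tool_pos: [0.4408, -0.0678, 0.1766]
eef_rot: [0.006, 1.0, -0.002, 0.002]
contact_force: [0.6, 0.6, -0.2]
opening: 0.5
finger_force: 0.0
```

Call:
{"op": "step_arm", "data": {
  "increments": [
    [[0,0,0],[0,0,0]],
    [[0,0,-2],[0,0,0]],
    [[0,0,-2],[0,0,0]],
    [[0,0,-2],[0,0,0]],
    [[0,0,-1],[0,0,0]],
    [[0,0,0],[0,0,0]],
    [[0,0,0],[0,0,0]],
    [[0,0,0],[0,0,0]],
    [[0,0,0],[0,0,0]],
    [[0,0,0],[0,0,0]]
  ]
}}

```text
clock: 3.1
tool_pos: [0.4396, -0.0602, 0.1063]
eef_rot: [0.0, 1.0, 0.0, 0.0]
contact_force: [-0.5, -0.1, -0.0]
opening: 0.501
finger_force: 0.0
```

Run:
```python
from h import *
print(r.get_state()['tool_pos'])
snap('side','s1')
q=cv2.imread('pics/s1.png')[110:240,300:450];cv2.imwrite('pics/s1c.png',cv2.resize(q,None,fx=4,fy=4,interpolation=2))
```

```text
[ 0.43956944 -0.06022855  0.10626301]
```

View pics/s1c.png

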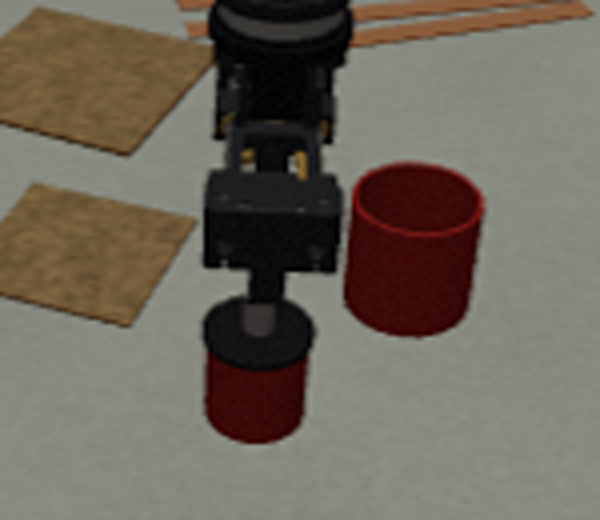

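The open fingers straddle the knob (crop (258,320)) and line up with it. Next I descend and grip.

Call:
{"op": "step_arm", "data": {
  "increments": [
    [[0.1,-0.15,-1.5],[0,0,0]],
    [[0,0,-1.5],[0,0,0]],
    [[0,0,-0.7],[0,0,0]],
    [[0,0,0],[0,0,0]],
    [[0,0,0],[0,0,0]],
    [[0,0,0],[0,0,0]],
    [[0,0,0],[0,0,0]],
    [[0,0,0],[0,0,0]],
    [[0,0,0],[0,0,0]],
    [[0,0,0],[0,0,0]]
  ]
}}

```text
clock: 4.15
tool_pos: [0.4404, -0.0617, 0.0689]
eef_rot: [0.0, 1.0, 0.0, 0.0]
contact_force: [-0.1, -0.5, 1.3]
opening: 0.501
finger_force: 0.0
```

Call:
{"op": "step_arm", "data": {
  "increments": [
    [[0,0,0],[0,0,0]],
    [[0,0,0],[0,0,0]],
    [[0,0,0],[0,0,0]],
    [[0,0,0],[0,0,0]],
    [[0,0,0],[0,0,0]],
    [[0,0,0],[0,0,0]],
    [[0,0,0],[0,0,0]],
    [[0,0,0],[0,0,0]],
    [[0,0,0],[0,0,0]],
    [[0,0,0],[0,0,0]]
  ],
  "fingers": 0,
  "grip_force": 15
}}

```text
clock: 5.15
tool_pos: [0.4404, -0.0616, 0.0687]
eef_rot: [-0.0, 1.0, 0.0, 0.0]
contact_force: [0.3, 0.5, -0.2]
opening: 0.194
finger_force: 15.0
```

Gripped the knob (about 17 mm). Next I lift it and carry it to the pad.

Call:
{"op": "step_arm", "data": {
  "increments": [
    [[0,0,0.5],[0,0,0]],
    [[0,0,0.5],[0,0,0]],
    [[0,0,1],[0,0,0]],
    [[0,0,2],[0,0,0]],
    [[0,0,2],[0,0,0]],
    [[2,-2.5,0],[0,0,0]],
    [[2.5,-3,0],[0,0,0]],
    [[2.5,-3,0],[0,0,0]],
    [[2.5,-3,0],[0,0,0]],
    [[2,-2.5,0],[0,0,0]]
  ]
}}

```text
clock: 6.15
tool_pos: [0.556, -0.2045, 0.1294]
eef_rot: [0.001, 1.0, -0.0, 0.0]
contact_force: [0.4, 0.2, -0.4]
opening: 0.2
finger_force: 15.0
```

Call:
{"op": "step_arm", "data": {
  "increments": [
    [[1,-1.3,-1],[0,0,0]],
    [[0,0,-2],[0,0,0]],
    [[0,0,-2],[0,0,0]],
    [[0,0,-2],[0,0,0]],
    [[0,0,-2],[0,0,0]],
    [[0,0,0],[0,0,0]],
    [[0,0,0],[0,0,0]],
    [[0,0,0],[0,0,0]],
    [[0,0,0],[0,0,0]],
    [[0,0,0],[0,0,0]]
  ]
}}

```text
clock: 7.15
tool_pos: [0.5657, -0.215, 0.0396]
eef_rot: [0.0, 1.0, -0.0, 0.001]
contact_force: [-0.0, 0.1, -0.7]
opening: 0.193
finger_force: 15.0
```

Run:
```python
from h import *
snap('side','s2')
q=cv2.imread('pics/s2.png')[90:240,270:430];cv2.imwrite('pics/s2c.png',cv2.resize(q,None,fx=4,fy=4,interpolation=2))
```

```text
(no output)
```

View pics/s2c.png

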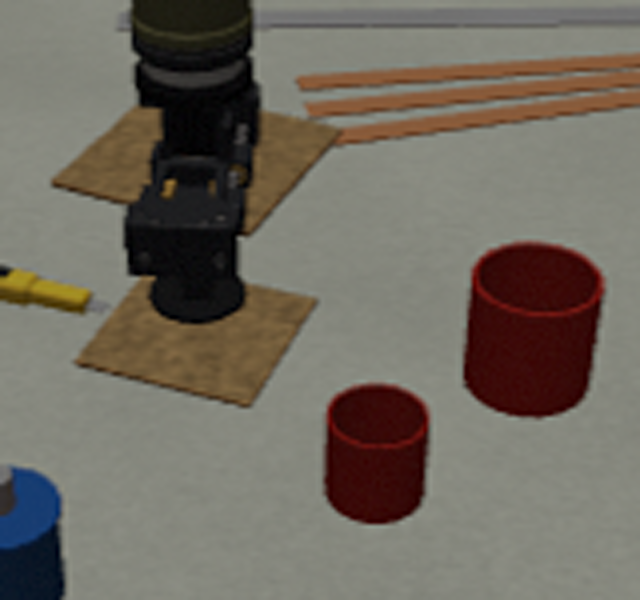

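The lid is held level above the small pad (crop (197,298)), and the tin stands open at (376,455). Next I lower the last 22 mm and release gently.

Call:
{"op": "step_arm", "data": {
  "increments": [
    [[0,0,-1],[0,0,0]],
    [[0,0,-0.7],[0,0,0]],
    [[0,0,-0.3],[0,0,0]],
    [[0,0,-0.15],[0,0,0]],
    [[0,0,0],[0,0,0]],
    [[0,0,0],[0,0,0]],
    [[0,0,0],[0,0,0]],
    [[0,0,0],[0,0,0]],
    [[0,0,0],[0,0,0]],
    [[0,0,0],[0,0,0]]
  ]
}}

```text
clock: 8.2
tool_pos: [0.5645, -0.2145, 0.0177]
eef_rot: [-0.0, 1.0, -0.0, -0.001]
contact_force: [-2.5, -0.1, 9.0]
opening: 0.199
finger_force: 15.0
```

Call:
{"op": "step_arm", "data": {
  "increments": [
    [[0,0,0],[0,0,0]],
    [[0,0,0],[0,0,0]],
    [[0,0,0],[0,0,0]],
    [[0,0,0],[0,0,0]],
    [[0,0,0],[0,0,0]],
    [[0,0,0.5],[0,0,0]],
    [[0,0,1.5],[0,0,0]],
    [[0,0,2],[0,0,0]],
    [[0,0,3],[0,0,0]],
    [[0,0,4],[0,0,0]]
  ],
  "fingers": 0.4
}}

```text
clock: 9.2
tool_pos: [0.5644, -0.2145, 0.1283]
eef_rot: [-0.0, 1.0, 0.0, -0.001]
contact_force: [0.5, -0.4, 0.2]
opening: 0.402
finger_force: 0.0
```

Call:
{"op": "step_arm", "data": {
  "increments": [
    [[0,0,3],[0,0,0]],
    [[-1.5,2,1],[0,0,0]],
    [[-2,2.5,0],[0,0,0]],
    [[-2.5,3,0],[0,0,0]],
    [[-2.5,3,0],[0,0,0]],
    [[-2,2.5,0],[0,0,0]],
    [[-1.5,2,0],[0,0,0]],
    [[0,0,0],[0,0,0]],
    [[0,0,0],[0,0,0]],
    [[0,0,0],[0,0,0]]
  ],
  "fingers": 1
}}

```text
clock: 10.2
tool_pos: [0.4465, -0.0657, 0.1678]
eef_rot: [0.001, 1.0, -0.0, 0.001]
contact_force: [-0.2, -0.2, -0.2]
opening: 1.0
finger_force: 0.0
```

Run:
```python
from cloud import *
print(r.get_state()['tool_pos'])
for n in('top','side'):
    p,d=snap(n,n+'3'); W=cloud(n,d)
    w=W.reshape(-1,3);c=p.reshape(-1,3).astype(int)
    def sel(x,y,rr): return np.hypot(w[:,0]-x,w[:,1]-y)<rr
    m=sel(.566,-.215,.05)&(w[:,2]<.03)&(c.max(1)<60)
    print('lid',w[m].mean(0),m.sum(),cv2.minEnclosingCircle(w[m][:,:2].astype(np.float32)))
    m=sel(.44,-.062,.05)&(w[:,2]>.052)&(w[:,2]<.066)
    print('rim',m.sum(), cv2.minEnclosingCircle(w[m][:,:2].astype(np.float32)) if m.sum() else 0)
    m=sel(.57,-.215,.11)&(w[:,2]<.02)&(c[:,0]-c[:,2]>30)&(c[:,0]<170)&(w[:,1]>-.31)
    print('pad',cv2.minAreaRect(w[m][:,:2].astype(np.float32)))
q=np.vstack([cv2.resize(cv2.imread('pics/side3.png')[90:240,270:430],None,fx=4,fy=4,interpolation=2)])
cv2.imwrite('pics/s3c.png',q)
```

```text
[ 0.44646977 -0.06568545  0.16775965]
lid [ 0.56408171 -0.21598039  0.01344716] 424 ((0.5645859241485596, -0.21670986711978912), 0.03322916105389595)
rim 0 0
pad ((0.5889310240745544, -0.2215319126844406), (0.12955909967422485, 0.17783157527446747), 72.90472412109375)
lid [ 0.565395   -0.20659452  0.01550904] 267 ((0.5665532946586609, -0.2133163958787918), 0.03512004017829895)
rim 200 ((0.44211435317993164, -0.0586724579334259), 0.033051393926143646)
pad ((0.5903883576393127, -0.21770580112934113), (0.13268804550170898, 0.17683567106723785), 71.98470306396484)
```

View pics/s3c.png

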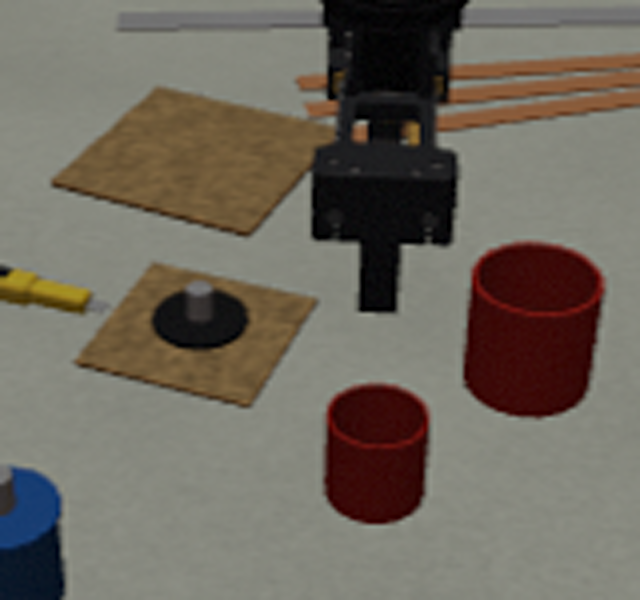

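The lid lies knob up and centred on the small pad (crop (200,320)). The open tin is at (0.441,-0.060). Next I descend around it.

Call:
{"op": "step_arm", "data": {
  "increments": [
    [[-0.55,0.5,-2],[0,0,0]],
    [[0,0,-3],[0,0,0]],
    [[0,0,-3],[0,0,0]],
    [[0,0,-2.5],[0,0,0]],
    [[0,0,-2],[0,0,0]],
    [[0,0,-1.5],[0,0,0]],
    [[0,0,-0.8],[0,0,0]],
    [[0,0,0],[0,0,0]],
    [[0,0,0],[0,0,0]],
    [[0,0,0],[0,0,0]]
  ]
}}

```text
clock: 11.3
tool_pos: [0.4425, -0.0607, 0.0279]
eef_rot: [0.001, 1.0, -0.0, -0.002]
contact_force: [0.4, 0.2, 0.5]
opening: 1.002
finger_force: 0.0
```

Call:
{"op": "step_arm", "data": {
  "increments": [
    [[0,0,0],[0,0,0]],
    [[0,0,0],[0,0,0]],
    [[0,0,0],[0,0,0]],
    [[0,0,0],[0,0,0]],
    [[0,0,0],[0,0,0]],
    [[0,0,0],[0,0,0]],
    [[0,0,0],[0,0,0]],
    [[0,0,0],[0,0,0]],
    [[0,0,0],[0,0,0]],
    [[0,0,0],[0,0,0]]
  ],
  "fingers": 0,
  "grip_force": 20
}}

```text
clock: 12.3
tool_pos: [0.4422, -0.0602, 0.0277]
eef_rot: [-0.0, 1.0, 0.0, -0.002]
contact_force: [0.2, 2.3, 5.7]
opening: 0.684
finger_force: 19.9
```

Call:
{"op": "step_arm", "data": {
  "increments": [
    [[0,0,0.3],[0,0,0]],
    [[0,0,0.7],[0,0,0]],
    [[0,0,1.5],[0,0,0]],
    [[0,0,2.5],[0,0,0]],
    [[0,0,2.5],[0,0,0]],
    [[0,0,2.5],[0,0,0]],
    [[0,0,2.5],[0,0,0]],
    [[0,0,2],[0,0,0]],
    [[0,0,1],[0,0,0]],
    [[0,0,0.5],[0,0,0]]
  ]
}}

```text
clock: 13.3
tool_pos: [0.442, -0.0609, 0.188]
eef_rot: [0.0, 1.0, -0.0, -0.002]
contact_force: [1.0, 0.1, -2.0]
opening: 0.688
finger_force: 19.9
```

Call:
{"op": "step_arm", "data": {
  "increments": [
    [[0.2,1,0],[0,-1,0]],
    [[0.4,2,0],[0,-2,0]],
    [[0.6,3,0],[0,-2,0]],
    [[0.7,3.8,0],[0,-2.5,0]],
    [[0.7,4,0],[0,-2.5,0]],
    [[0.7,4,0],[0,-2.5,0]],
    [[0.7,4,0],[0,-2.5,0]],
    [[0.6,3.2,0],[0,-2,0]],
    [[0.4,2.5,0],[0,-2,0]],
    [[0.25,1.5,0],[0,-1,0]]
  ]
}}

```text
clock: 14.3
tool_pos: [0.4933, 0.2329, 0.1864]
eef_rot: [-0.003, 0.985, 0.0, 0.171]
contact_force: [0.3, 0.3, -3.1]
opening: 0.69
finger_force: 19.9
```

Call:
{"op": "step_arm", "data": {
  "increments": [
    [[0,0,0],[0,0,0]],
    [[0,0,0],[0,0,0]],
    [[0,0,0],[0,0,0]],
    [[0,0,0],[0,0,0]],
    [[0,0,0],[0,0,0]],
    [[0,0,0],[0,0,0]],
    [[0,0,0],[0,0,0]],
    [[0,0,0],[0,0,0]],
    [[0,0,0],[0,0,0]],
    [[0,0,0],[0,0,0]]
  ]
}}

```text
clock: 15.3
tool_pos: [0.4947, 0.2297, 0.1876]
eef_rot: [0.0, 0.985, -0.0, 0.171]
contact_force: [-1.1, -0.1, -1.9]
opening: 0.687
finger_force: 19.9
```

Run:
```python
from cloud import *
from scipy.spatial.transform import Rotation as Ro
s=r.get_state();print(s['tool_pos'],Ro.from_quat(s['eef_rot']).as_matrix().round(4),s['contact_force'],s['moment'],s['opening'])
p,d=snap('side','s4');V=cloud('side',d)
w=V[255:335,280:350].reshape(-1,3);c=p[255:335,280:350].reshape(-1,3).astype(int)
m=(c[:,1]>c[:,0]+15)&(c[:,1]>c[:,2]+3)&(w[:,2]>.04);print('lip',m.sum(),np.nanpercentile(w[m],[2,50,98],axis=0) if m.sum() else 0)
q=cv2.imread('pics/s4.png')[180:345,230:420];cv2.imwrite('pics/s4c.png',cv2.resize(q,None,fx=3.5,fy=3.5,interpolation=2))
```

```text
[0.49465318 0.22970348 0.18757883] [[-9.413e-01  0.000e+00  3.375e-01]
 [-0.000e+00  1.000e+00 -1.000e-04]
 [-3.375e-01 -1.000e-04 -9.413e-01]] [-1.0715407  -0.06232025 -1.93847848] [0.02142312 0.52547732 0.02169851] 0.6868766516736049
lip 177 [[0.47749557 0.19720671 0.07323163]
 [0.48195777 0.24148101 0.08060249]
 [0.48632662 0.27394663 0.0829134 ]]
```

View pics/s4c.png

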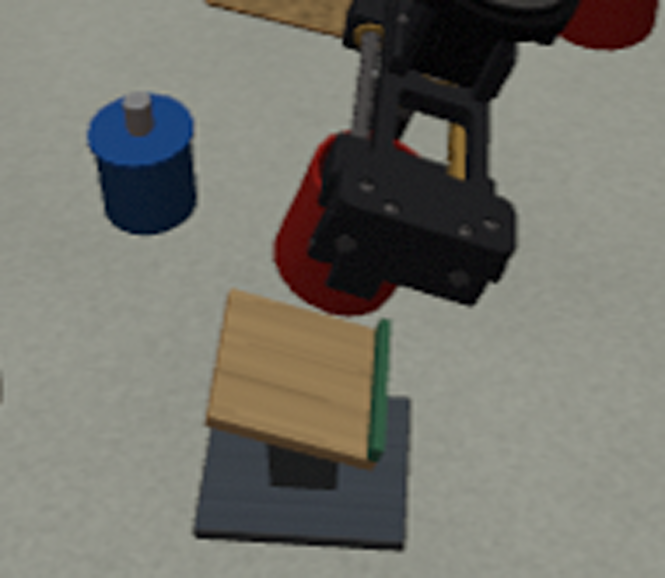

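The tin is held tilted over the stand. Before touching, I check its pose in the grip by fitting a cylinder to the red points.

```bash
cat > fit.py <<'E'
from cloud import *
from scipy.optimize import least_squares
def tinfit(names,guess,tag):
    # guess: underside centre; returns underside centre, axis
    P=[]
    for n in names:
        p,d=snap(n,tag+n); W=cloud(n,d).reshape(-1,3); c=p.reshape(-1,3).astype(int)
        m=(c[:,0]>2.2*c[:,1])&(c[:,0]>2.2*c[:,2])&(c[:,0]>50)&(np.linalg.norm(W-guess-np.array([-.01,0,.03]),axis=1)<.06)
        P.append(W[m]); print(n,m.sum())
    P=np.vstack(P)
    def ax(a): v=np.array([-np.sin(a[0]),np.sin(a[1]),1.]);v[2]=np.sqrt(1-v[0]**2-v[1]**2);return v
    def res(a):
        v=ax(a[3:]); q=P-a[:3]; h=q@v; rr=np.linalg.norm(q-np.outer(h,v),axis=1)
        # signed distance to a hollow cylinder's solid: outer R31, inner R28, h 0..60
        rad=np.minimum(abs(rr-.031),abs(rr-.028)+1e-4); side=np.hypot(rad,np.maximum(h-.06,0)+np.maximum(-h,0))
        top=np.hypot(h-.06,np.maximum(abs(rr-.0295)-.0015,0)); 
        return np.minimum(side,top)
    s=least_squares(res,np.r_[guess,np.radians(20),0],x_scale=[.01]*3+[.1]*2,loss='soft_l1',f_scale=.002,diff_step=1e-4)
    return s.x[:3],np.degrees(s.x[3:]),np.sqrt(np.mean(s.fun**2))
E
python3 - <<'E'
from fit import *
t=r.get_state()['tool_pos'];n=np.array([-.3375,0,.9413])
print(t-n*.0277, tinfit(['side','top'],t-n*.0277,'f'))
V=cloud('side',np.load('side0.npy'));p=cv2.imread('pics/side0.png')[262:312,285:342].reshape(-1,3).astype(int);w=V[262:312,285:342].reshape(-1,3)
m=(p[:,2]-p[:,0]>25)&(w[:,2]>.06)
A=np.c_[w[m][:,:2],np.ones(m.sum())];s=np.linalg.lstsq(A,w[m][:,2],rcond=None)[0]
print('plate side',m.sum(),s,s@[.5157,.232,1],cv2.minAreaRect(w[m][:,:2].astype(np.float32)))
E
```

```text
side 456
top 212
[0.50398315 0.22973081 0.16150908] (array([0.50354414, 0.22846893, 0.16230479]), array([20.09070561,  1.84004968]), np.float64(0.0034879275254791294))
plate side 1796 [ 0.35663118 -0.0095936  -0.09862854] 0.08306044001338031 ((0.5258032083511353, 0.2353895902633667), (0.07815087586641312, 0.08260165899991989), 0.9742193222045898)
```

Call:
{"op": "step_arm", "data": {
  "increments": [
    [[0.1,0.1,-0.5],[0,-0.3,0]],
    [[0.2,0.1,-1],[0,0,0]],
    [[0.3,0.1,-1.5],[0,0,0]],
    [[0.3,0.08,-1.5],[0,0,0]],
    [[0.25,0,-1.2],[0,0,0]],
    [[0.17,0,-0.8],[0,0,0]],
    [[0,0,0],[0,0,0]],
    [[0,0,0],[0,0,0]],
    [[0,0,0],[0,0,0]],
    [[0,0,0],[0,0,0]]
  ]
}}

```text
clock: 16.45
tool_pos: [0.5069, 0.2328, 0.1266]
eef_rot: [-0.0, 0.985, -0.001, 0.174]
contact_force: [0.5, -0.5, -1.5]
opening: 0.687
finger_force: 19.9
```

Run:
```python
from fit import *
s=r.get_state();t=s['tool_pos'];n=np.array([-.342,0,.94]);u=np.array([.94,0,.342])
b=t-n*.0277;f=tinfit(['side','top'],b,'g');rest=np.array([.5165,.233,.083])
print(s['contact_force'],s['eef_rot'],b,f)
for q in(b,f[0]): print((q-rest)@u,(q-rest)[1],(q-rest)@n)
q=cv2.imread('pics/gside.png')[220:345,250:400];cv2.imwrite('pics/g.png',cv2.resize(q,None,fx=4.5,fy=4.5,interpolation=2))
```

```text
side 412
top 186
[ 0.48608238 -0.45513092 -1.48961717] [-3.62674327e-05  9.84796170e-01 -1.00192708e-03  1.73710964e-01] [0.51641731 0.2328243  0.10058734] (array([0.51604699, 0.23136965, 0.10109764]), array([20.33705953,  2.05939959]), np.float64(0.0028832175291146245))
0.005937144563464444 -0.00017570447062636996 0.016560380963036605
0.005763564238785951 -0.0016303453643889132 0.017166708877446212
```

View pics/g.png

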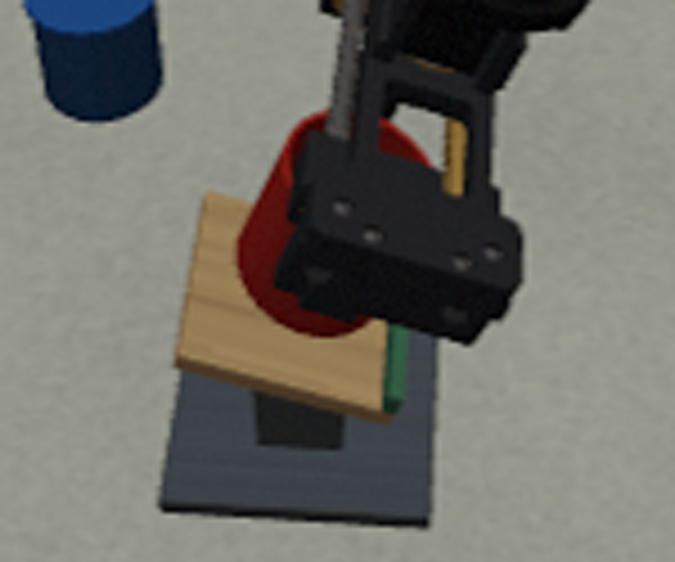

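The tin hovers level with the plate, centred across it and just uphill of the lip (crop (395,370)). Next I descend square to the plate.

Call:
{"op": "step_arm", "data": {
  "increments": [
    [[0.14,0,-0.38],[0,0,0]],
    [[0.14,0,-0.38],[0,0,0]],
    [[0.1,0,-0.28],[0,0,0]],
    [[0.07,0,-0.19],[0,0,0]],
    [[0.04,0,-0.1],[0,0,0]],
    [[0.03,0,-0.09],[0,0,0]],
    [[0,0,0],[0,0,0]],
    [[0,0,0],[0,0,0]],
    [[0,0,0],[0,0,0]],
    [[0,0,0],[0,0,0]]
  ]
}}

```text
clock: 17.55
tool_pos: [0.512, 0.2327, 0.112]
eef_rot: [0.0, 0.985, -0.001, 0.173]
contact_force: [0.1, -1.4, -3.4]
opening: 0.685
finger_force: 19.9
```

Call:
{"op": "step_arm", "data": {
  "increments": [
    [[0.02,0,-0.05],[0,0,0]],
    [[0,0,0],[0,0,0]],
    [[0.02,0,-0.05],[0,0,0]],
    [[0,0,0],[0,0,0]],
    [[0.02,0,-0.05],[0,0,0]],
    [[0,0,0],[0,0,0]],
    [[0,0,0],[0,0,0]],
    [[0,0,0],[0,0,0]],
    [[0,0,0],[0,0,0]],
    [[0,0,0],[0,0,0]]
  ]
}}

```text
clock: 18.55
tool_pos: [0.5124, 0.2326, 0.1111]
eef_rot: [-0.0, 0.985, -0.001, 0.174]
contact_force: [-4.1, -1.5, 7.4]
opening: 0.684
finger_force: 19.9
```

On the plate. Next I slide downhill towards the lip.

Call:
{"op": "step_arm", "data": {
  "increments": [
    [[-0.09,0,-0.03],[0,0,0]],
    [[-0.09,0,-0.03],[0,0,0]],
    [[-0.09,0,-0.03],[0,0,0]],
    [[-0.09,0,-0.03],[0,0,0]],
    [[-0.09,0,-0.03],[0,0,0]],
    [[0,0,0],[0,0,0]],
    [[0,0,0],[0,0,0]],
    [[0,0,0],[0,0,0]],
    [[0,0,0],[0,0,0]],
    [[0,0,0],[0,0,0]]
  ]
}}

```text
clock: 19.55
tool_pos: [0.5118, 0.2325, 0.1111]
eef_rot: [0.001, 0.984, -0.001, 0.177]
contact_force: [2.2, -1.1, 8.8]
opening: 0.688
finger_force: 20.0
```

Run:
```python
from fit import *
s=r.get_state();t=s['tool_pos'];n=np.array([-.342,0,.94]);u=np.array([.94,0,.342])
b=t-n*.0277;f=tinfit(['side','top'],b,'k');rest=np.array([.5165,.233,.083])
print(s['contact_force'],s['moment'],b,f)
for q in(b,f[0]): print((q-rest)@u,(q-rest)[1],(q-rest)@n)
a=cv2.imread('pics/kside.png')[240:330,270:370];c=cv2.imread('pics/ktop.png')[185:255,150:240]
a=cv2.resize(a,(550,495),interpolation=2);cv2.imwrite('pics/k.png',a)
```

```text
side 411
top 198
[ 2.16727197 -1.10848549  8.78851121] [ 0.08068369 -0.68289935 -0.07104023] [0.52127272 0.23253853 0.08504269] (array([0.52127831, 0.23110668, 0.08600165]), array([21.09451359,  1.79596499]), np.float64(0.0034094380487599777))
0.005184958858803877 -0.00046146892166312736 0.0002878583168327532
0.005518173070570413 -0.0018933222932243088 0.0011873656409068989
```

View pics/k.png

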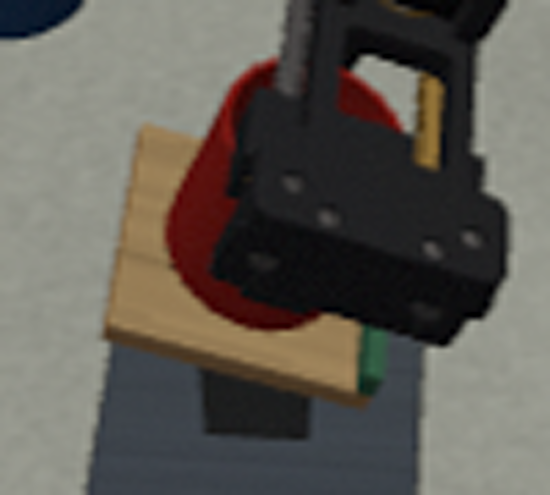

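The canister has not slid yet: the picture shows about a 3 mm gap to the lip, and friction holds it. I ease the downward load slightly.

Call:
{"op": "step_arm", "data": {
  "increments": [
    [[-0.01,0,0.02],[0,0,0]],
    [[0,0,0],[0,0,0]],
    [[-0.01,0,0.03],[0,0,0]],
    [[0,0,0],[0,0,0]],
    [[-0.01,0,0.03],[0,0,0]],
    [[0,0,0],[0,0,0]],
    [[0,0,0],[0,0,0]],
    [[0,0,0],[0,0,0]],
    [[0,0,0],[0,0,0]],
    [[0,0,0],[0,0,0]]
  ]
}}

```text
clock: 20.65
tool_pos: [0.5073, 0.2327, 0.1094]
eef_rot: [-0.0, 0.985, -0.001, 0.173]
contact_force: [-0.9, 1.3, -1.6]
opening: 0.69
finger_force: 19.9
```

Call:
{"op": "step_arm", "data": {
  "increments": [
    [[-0.05,0,-0.015],[0,0,0]],
    [[-0.05,0,-0.015],[0,0,0]],
    [[-0.05,0,-0.015],[0,0,0]],
    [[-0.05,0,-0.015],[0,0,0]],
    [[0,0,0],[0,0,0]],
    [[0,0,0],[0,0,0]],
    [[0,0,0],[0,0,0]],
    [[0,0,0],[0,0,0]],
    [[0,0,0],[0,0,0]],
    [[0,0,0],[0,0,0]]
  ]
}}

```text
clock: 21.65
tool_pos: [0.5065, 0.2326, 0.1094]
eef_rot: [0.0, 0.985, -0.001, 0.174]
contact_force: [3.6, -0.1, 0.5]
opening: 0.684
finger_force: 20.0
```

The lip is felt (+x force with no plate load). Next I seat it on the plate.

Call:
{"op": "step_arm", "data": {
  "increments": [
    [[0.01,0,-0.03],[0,0,0]],
    [[0.01,0,-0.03],[0,0,0]],
    [[0.01,0,-0.02],[0,0,0]],
    [[0,0,0],[0,0,0]],
    [[0,0,0],[0,0,0]],
    [[0,0,0],[0,0,0]],
    [[0,0,0],[0,0,0]],
    [[0,0,0],[0,0,0]],
    [[0,0,0],[0,0,0]],
    [[0,0,0],[0,0,0]]
  ]
}}

```text
clock: 22.65
tool_pos: [0.5068, 0.2326, 0.1091]
eef_rot: [0.0, 0.985, -0.001, 0.174]
contact_force: [2.0, -1.2, 7.3]
opening: 0.686
finger_force: 20.0
```

Call:
{"op": "step_arm", "data": {
  "increments": [
    [[0,0,0],[0,0,0]],
    [[0,0,0],[0,0,0]],
    [[0,0,0],[0,0,0]],
    [[0,0,0],[0,0,0]],
    [[0,0,0],[0,0,0]],
    [[0,0,0],[0,0,0]],
    [[0,0,0],[0,0,0]],
    [[0,0,0],[0,0,0]],
    [[0,0,0],[0,0,0]],
    [[0,0,0],[0,0,0]]
  ],
  "fingers": 0.97
}}

```text
clock: 23.65
tool_pos: [0.5061, 0.2326, 0.1083]
eef_rot: [0.0, 0.985, -0.001, 0.173]
contact_force: [-0.3, 0.1, 0.5]
opening: 0.975
finger_force: 0.0
```

Call:
{"op": "step_arm", "data": {
  "increments": [
    [[-0.17,0,0.47],[0,0,0]],
    [[-0.34,0,0.94],[0,0,0]],
    [[-0.68,0,1.88],[0,0,0]],
    [[-0.68,0,1.88],[0,0,0]],
    [[-0.68,0,1.88],[0,0,0]],
    [[-0.68,0,1.88],[0,0,0]],
    [[-0.68,0,1.88],[0,0,0]],
    [[-0.34,0,0.94],[0,0,0]],
    [[0,0,0],[0,0,0]],
    [[0,0,0],[0,0,0]]
  ]
}}

```text
clock: 24.65
tool_pos: [0.4671, 0.2325, 0.2197]
eef_rot: [0.0, 0.985, -0.001, 0.175]
contact_force: [0.1, 0.2, -0.3]
opening: 0.971
finger_force: 0.0
```

Call:
{"op": "step_arm", "data": {
  "increments": [
    [[-1,-2,0],[0,0,0]],
    [[-1,-3,0],[0,0,0]],
    [[-1,-4,0],[0,0,0]],
    [[0,-4,0],[0,0,0]],
    [[0,-3,0],[0,0,0]],
    [[0,-2,0],[0,0,0]],
    [[0,0,0],[0,0,0]],
    [[0,0,0],[0,0,0]],
    [[0,0,0],[0,0,0]],
    [[0,0,0],[0,0,0]]
  ]
}}

```text
clock: 25.65
tool_pos: [0.4453, 0.0827, 0.2201]
eef_rot: [-0.001, 0.984, -0.001, 0.179]
contact_force: [0.2, -0.1, 0.5]
opening: 0.967
finger_force: 0.0
```

Run:
```python
from fit import *
n=np.array([-.342,0,.94]);u=np.array([.94,0,.342]);rest=np.array([.5165,.233,.083])
s=r.get_state();print(s['tool_pos'],s['opening'],s['contact_force'])
f=tinfit(['side','top'],rest,'z');q=f[0];print(f,(q-rest)@u,(q-rest)[1],(q-rest)@n)
a=cv2.imread('pics/zside.png')[230:340,260:370];c=cv2.imread('pics/ztop.png')[130:320,150:420]
a=cv2.resize(a,(400,400),interpolation=2);c=cv2.resize(c,(400,281),interpolation=2);c=np.vstack([c,np.zeros((119,400,3),np.uint8)])
cv2.imwrite('pics/z.png',np.hstack([a,c]))
```

```text
[0.44533413 0.08271094 0.22013939] 0.967415770197407 [ 0.15926549 -0.06764369  0.46603655]
side 1421
top 523
(array([0.51695719, 0.23183217, 0.0842417 ]), array([20.98715302,  0.19277058]), np.float64(0.0026308338479357077)) 0.0008544234191251584 -0.0011678256720242808 0.001010835012887673
```

View pics/z.png

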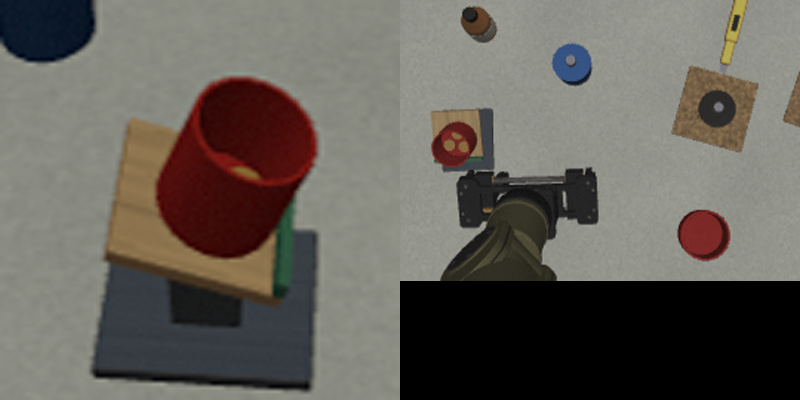

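The tin stands flat against the lip at left crop (235,170), with the fit within about 1 mm and 1° of the rest point. The three studs show inside it at right crop (455,142). The lid lies centred on the small pad at right crop (717,107), the bystanders have not moved, and the arm is clear.

```bash
python3 -c "
from plant import r
print(r.finish_job())"
```

```text
the job is handed in; nothing more can be done
None
```

The job is handed in, with no verdict returned: the lid lies knob up on the small cork pad, and the open red canister stands flat against the green lip with its three studs inside; the bystanders were left untouched.

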